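# Fetch the adapter plate from under the manifold

## Robot

A 6-joint arm with a two-finger parallel gripper is mounted at the origin on the work surface. World frame = base frame: x ahead of the robot, y to its left, z up, the work surface at z = 0. Lengths are in m, angles in degrees, forces in N, time in s.
With the tool pointing down it reaches from about 0.4 to 0.825 m from the base axis. Payload 7 kg.
Tool frame: the origin (TCP) lies between the finger pads; the fingertips stand 22 mm ahead of it and the grasp point (between the pads) lies 3 mm ahead of it; z points along the fingers, y is the line along which they close (so a half turn about z gives the same grasp; the last joint's range is limited). The gripper opens to 88 mm and grips with 3 to 60 N. Pads are 19 mm wide; open, the fingers measure 130 mm over their backs; the gripper's body (78 mm by 193 mm) begins 47 mm behind the grasp point.
Start: joints at [85.205, 20.546, 0.682, 0, -70.136, -16.507], TCP at [0.245, 0.629, 0.249] pointing down, gripper open.
Joint ranges: [-176.03, 176.03], [-82.01, 121.73], [-58.28, 71.71], [-173.87, 95.51], [-174.79, -0.11], [-173.66, 173.66]. Speed limits (degrees/s): [136.94, 136.94, 172.46, 180, 180, 180].

## Interface

Orientations are given as [roll, pitch, yaw] about the fixed x, y, z axes, in that order (R = Rz(yaw) Ry(pitch) Rx(roll)).
In Python, from plant import ctrl gives the robot as it stands.
- The arm moves only by the tool apply_moves, never from a script. Its argument "targets" is a list of rows, each an object with "travel": the shift along the tool's x, y, z in mm, a list of three; "roll": the turn about the tool's z in degrees; "jaw": the finger opening in mm, from 0 to 87.6. In form: [{"travel": [tx, ty, tz], "roll": roll, "jaw": jaw}, ...]. A call has 1 to 10 rows; each row shifts and turns the commanded pose from where the row before left it, along the tool's axes as they then stand; what a row does not reach is not made up. A row lasts 1/10 s, in which the tool goes at most 50 mm and 8.59 degrees, less where a joint would pass 70% of its speed; a pose out of reach is approached as far as the arm can. A call with a gripper value outside its range is refused whole. The fingers move at their own pace and stop on an object; the grip force is fixed at half the most. Time passes only in rows, so rows that do not move let the fingers close. It gives the time, the measured TCP pose, the force, the opening and the grip force at its end, in the units of the state.
- ctrl.get_obs(): the state, without advancing time (a new reading comes with each control period).
- ctrl.snapshot(name): name is "scene" or "top" or "wrist"; returns the picture (420x560x3 uint8, red, green, blue); there is no depth.
- ctrl.calibration(name): a dict with "K" (3x3 intrinsics, pixels), "extrinsics" (4x4, takes a point from camera to world coordinates); the wrist camera has in their place "hand_eye" (4x4, takes a point from camera to tool coordinates, whose origin is the TCP and whose axes are the flange's). Camera axes: x right, y down, z forward; pixel columns grow to the right and rows downward; lengths in m; the calibration is good to about 2 mm. A picture is of the moment at which its call begins: read the wrist's pose just before it. calibration takes no time and is no camera call.
- ctrl.close_job(): hands the job in; it is judged then, once.
The state is a dict: "clock": time; "joint_pos": joint angles; "qvel": joint speeds; "tau": joint torques, N m; "tool_pos": TCP position; "orientation": TCP orientation; "force": force on the tool from outside, world axes, zero at the start; "moment": the same for the moment, N m; "opening": finger opening in m; "gripper_force": force on a finger pad.
Only numpy, scipy, OpenCV 4.12 (cv2) and the standard library are available. Lean on these libraries where they do the work, as an engineer would, in place of code of your own. Each camera call takes 0.05 s, during which the arm holds its last target. There are 200 camera calls.

## Task

First stand the yellow-capped brass valve and the blue-capped regulator aside in the black tray. Then slide the dark aluminium adapter plate with the red grip forward from under the manifold's ledge and lay it flat on the green pad, centred, with its long side along the pad's long side. Finally stand both fittings back upright in the middle of the painted discs of their own cap colours, and do not disturb the wrench or the grease jar.

Things in the scene. Friction and masses are not known exactly. Their poses are not given: they have to be found in the camera images.
- valve_mid (a point): Loose brass valve with a yellow cap, upright on the yellow disc; round, 84 mm tall: foot 48 mm across, 10 mm high, then a body 40 mm across up to 64 mm, then a cap 37 mm across. About 0.35 kg. Point: on its axis, half-way up, 42 mm above its underside; z up.
- regulator_mid (a point): Loose regulator with a blue cap, upright on the blue disc; 84 mm tall: round dark foot 48 mm across, 10 mm high, then a grey square body 40 x 40 mm up to 64 mm, then a cap 37 mm across. About 0.3 kg. Point: on its axis, half-way up, 42 mm above its underside; x and y square to the body's sides, z up.
- plate_grip (a point): Loose flat dark aluminium plate 130 (x) x 100 (y) x 8 mm, 0.3 kg, balanced about its centre, where an upright red grip 40 (x) x 16 (y) mm stands, top 52 mm above the underside. Point: in the grip at the centre, 34 mm above the underside; x along long side and grip, at first towards the manifold, z up. Its last 26 to 34 mm lie under the ledge: slide it out that far before lifting.
- manifold: Fixed grey manifold block 90 (x) x 156 (y) mm, top 50 mm above the table; its underside is a ledge 14 mm above the table on side feet 116 mm apart, the plate's rear between them. Origin: table level, under the middle of the ledge's front edge; x points into it (slide out along -x), y along the edge. The discs lie 138 mm in front, 104 mm apart; fittings on them block the plate.
- mark_yellow: Yellow painted disc on the table, 84 mm across, flat: the place of the yellow-capped valve. Origin: its centre at table level.
- mark_blue: Blue painted disc on the table, 84 mm across, flat: the place of the blue-capped regulator. Origin: its centre at table level.
- tray: Fixed black side tray, 230 (x) x 140 (y) mm outside, rim 14 mm high, walls and floor 5 mm thick. Origin: its centre at table level; x along its long side. Both fittings fit side by side along its length.
- pad: Fixed green pad, 160 (x) x 120 (y) mm, 6 mm thick. Origin: its centre at table level; x along its long side.
- wrench: Loose steel wrench 160 mm long lying on the table; bystander, leave alone.
- grease: Loose amber grease jar with a white lid, 56 mm across, 70 mm tall; bystander, leave alone.

How it is judged (in metres and radians):
On the way, in this order (a step that is already met when the one before it is completed fails the run):
1. valve and regulator both stand upright and released in the black tray, the plate still in its place (moved less than 15 mm) (x of valve_mid in the frame of tray between -0.095 and 0.095 m and y of valve_mid in the frame of tray between -0.05 and 0.05 m and angle between each of valve_mid, regulator_mid's own z axis and vertical below 0.15 rad and height (world z) of each of valve_mid, regulator_mid below 0.055 m and contact force between the fingers and valve below 0.3 N and x of regulator_mid in the frame of tray between -0.095 and 0.095 m and y of regulator_mid in the frame of tray between -0.05 and 0.05 m and contact force between the fingers and regulator below 0.3 N and distance of plate_grip from where it was at the start of the episode below 0.015 m), for 0.2 s.
2. the plate lies released on the green pad, centred within 15 mm and along it within 0.2 rad, while both fittings stand in the tray (horizontal distance between plate_grip and pad below 0.015 m and angle between the x axis of plate_grip and the x axis of pad, either way round below 0.2 rad and height (world z) of plate_grip below 0.045 m and angle between plate_grip's own z axis and vertical below 0.06 rad and contact force between the fingers and plate below 0.3 N and x of valve_mid in the frame of tray between -0.095 and 0.095 m and y of valve_mid in the frame of tray between -0.05 and 0.05 m and angle between each of valve_mid, regulator_mid's own z axis and vertical below 0.15 rad and height (world z) of each of valve_mid, regulator_mid below 0.055 m and contact force between the fingers and valve below 0.3 N and x of regulator_mid in the frame of tray between -0.095 and 0.095 m and y of regulator_mid in the frame of tray between -0.05 and 0.05 m and contact force between the fingers and regulator below 0.3 N), for 0.2 s.
At the end, for the whole second after the job is handed in: Valve within 12 mm of the centre of the yellow disc and regulator within 12 mm of the centre of the blue disc, both upright on the table (tilt under 0.1 rad); plate flat on the green pad, centre within 15 mm of the pad's, long sides within 0.2 rad; all released and at rest (horizontal distance between valve_mid and mark_yellow below 0.012 m and angle between each of valve_mid, regulator_mid's own z axis and vertical below 0.1 rad and height (world z) of each of valve_mid, regulator_mid below 0.047 m and contact force between the fingers and valve below 0.3 N and linear speed of each of valve, regulator, plate below 0.03 m/s and angular speed of each of valve, regulator, plate below 0.3 rad/s and horizontal distance between regulator_mid and mark_blue below 0.012 m and contact force between the fingers and regulator below 0.3 N and horizontal distance between plate_grip and pad below 0.015 m and angle between the x axis of plate_grip and the x axis of pad, either way round below 0.2 rad and height (world z) of plate_grip below 0.045 m and angle between plate_grip's own z axis and vertical below 0.06 rad and contact force between the fingers and plate below 0.3 N); the robot touches nothing.
It fails at once if wrench or grease jar moved more than 20 mm (distance of any of wrench, grease from where it was at the start of the episode above 0.02 m).
It fails at once if valve or regulator toppled (tilted more than 0.6 rad) (angle between any of valve_mid, regulator_mid's own z axis and vertical above 0.6 rad).
It also fails if it takes over 128 s, if anything falls off the work surface, if the arm or the gripper's body presses on something with over 40 N, if the wrist force passes 120 N, or if a joint passes its speed limit or range.

## Working session

There is one attempt and no reset: what is moved stays moved. The work goes in short steps, Python scripts to look and compute and a tool call to move; the robot and the scene stay as the last step left them, time stands still between calls to the robot, and variables do not carry over. Pictures are saved under pics/ and viewed, at most 14 in all, crops included, and the job is handed in when it is done.

Besides the shell and the picture viewer there is one more tool, called after "Emit:" by a JSON object that holds its "fn" and its "kwargs". apply_moves: Moves the arm, as the interface text tells. Its arguments: {"type":"object","properties":{"targets":{"type":"array","items":{"type":"object","properties":{"travel":{"type":"array","items":{"type":"number"}},"roll":{"type":"number"},"jaw":{"type":"number"}}}}},"required":["targets"]}

```bash
mkdir -p pics && ls && python3 - <<'E'
from plant import ctrl
import cv2, numpy as np
np.set_printoptions(precision=4,suppress=True)
print(ctrl.get_obs())
for n in ["top","scene"]:
    cv2.imwrite(f"pics/{n}0.png",ctrl.snapshot(n)[:,:,::-1]); c=ctrl.calibration(n); print(n,c)
print(ctrl.calibration("wrist"))
E
```

```text
pics
{'clock': 0.0, 'joint_pos': array([ 85.206 ,  20.5921,   0.634 ,  -0.0195, -70.1354, -16.5047]), 'qvel': array([-0.0007, -0.0133,  0.0205,  0.0346, -0.0347,  0.0696]), 'tau': array([ -0.0002, -58.2708,  29.3054,   6.9968,   0.0069,  -0.0002]), 'tool_pos': array([0.2451, 0.6285, 0.2476]), 'orientation': array([179.9052,  -0.009 , -21.3053]), 'force': array([-0.8323,  0.3964,  0.2336]), 'moment': array([ 0.0142, -0.0392,  0.0201]), 'gripper_force': 0.0, 'opening': 0.08751927504748974}
top {'K': array([[445.048 ,   0.    , 279.9779],
       [  0.    , 445.048 , 205.4963],
       [  0.    ,   0.    ,   1.    ]]), 'extrinsics': array([[ 0.0077, -0.9903,  0.1385,  0.4181],
       [-0.9998, -0.0051,  0.0194, -0.0193],
       [-0.0185, -0.1386, -0.9902,  1.1235],
       [ 0.    ,  0.    ,  0.    ,  1.    ]])}
scene {'K': array([[520.1168,   0.    , 270.1263],
       [  0.    , 520.1168, 211.2968],
       [  0.    ,   0.    ,   1.    ]]), 'extrinsics': array([[ 0.5243,  0.517 , -0.6766,  1.3583],
       [ 0.8514, -0.3291,  0.4083, -0.4808],
       [-0.0116, -0.7902, -0.6128,  0.7549],
       [ 0.    ,  0.    ,  0.    ,  1.    ]])}
{'K': array([[302.3995,   0.    , 279.0766],
       [  0.    , 302.3995, 213.5054],
       [  0.    ,   0.    ,   1.    ]]), 'hand_eye': array([[ 0.0006, -0.9612, -0.2758,  0.0737],
       [ 1.    ,  0.001 , -0.0013, -0.0006],
       [ 0.0015, -0.2758,  0.9612, -0.1354],
       [ 0.    ,  0.    ,  0.    ,  1.    ]])}
```

View pics/top0.png

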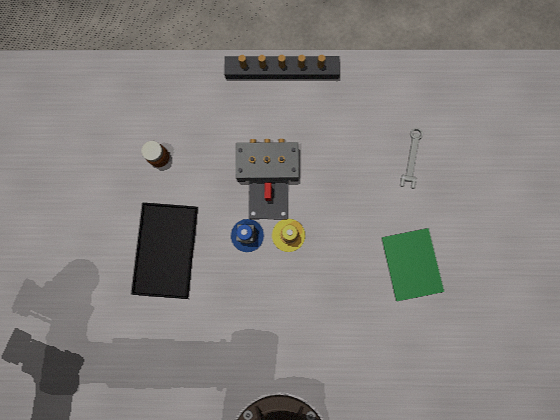

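View pics/scene0.png

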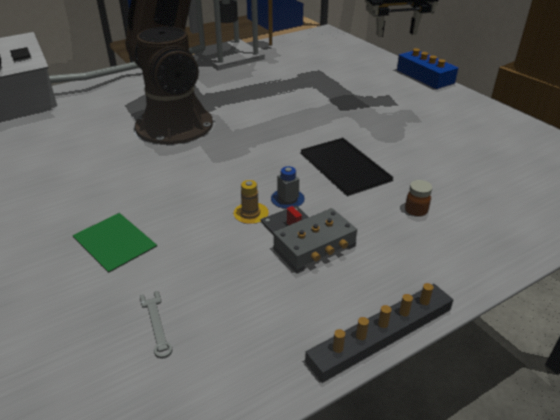

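The top view shows the blue fitting at (246,233), the yellow fitting at (290,233), the tray at (165,251), the pad at (412,264), the plate grip at (268,192), the manifold at (267,160), the jar at (155,152) and the wrench at (411,158). Next I'll measure these by colour masks and rays.

```bash
cat > h.py <<'E'
from plant import ctrl
import cv2, numpy as np
from scipy.spatial.transform import Rotation as Rn
np.set_printoptions(precision=4,suppress=True)
def grab(n,save=None):
    o=ctrl.get_obs(); im=ctrl.snapshot(n); c=ctrl.calibration(n)
    if n=="wrist":
        T=np.eye(4); T[:3,:3]=Rn.from_euler("xyz",o["orientation"],degrees=True).as_matrix(); T[:3,3]=o["tool_pos"]; T=T@c["hand_eye"]
    else: T=c["extrinsics"]
    if save: cv2.imwrite(f"pics/{save}.png",im[:,:,::-1])
    return im,c["K"],T
def px2w(uv,K,T,z):
    uv=np.atleast_2d(uv).astype(float)
    d=np.c_[uv,np.ones(len(uv))]@np.linalg.inv(K).T@T[:3,:3].T
    return T[:3,3]+d*((z-T[2,3])/d[:,2])[:,None]
def blobs(im,lo,hi,amin=30,roi=None):
    m=cv2.inRange(cv2.cvtColor(im,cv2.COLOR_RGB2HSV),lo,hi)
    if roi: k=np.zeros_like(m); k[roi[1]:roi[3],roi[0]:roi[2]]=255; m&=k
    cs=cv2.findContours(m,cv2.RETR_EXTERNAL,cv2.CHAIN_APPROX_NONE)[0]
    return sorted([c for c in cs if cv2.contourArea(c)>amin],key=cv2.contourArea,reverse=True)
def wrect(c,K,T,z):
    "world min-area rect of a contour: centre, size, yaw of long side"
    w=px2w(c[:,0,:],K,T,z)[:,:2].astype(np.float32)
    r=cv2.boxPoints(cv2.minAreaRect(w)); e=[r[1]-r[0],r[2]-r[1]]
    l=[np.linalg.norm(x) for x in e]; a=e[int(np.argmax(l))]
    return r.mean(0),sorted(l)[::-1],np.degrees(np.arctan2(a[1],a[0]))%180
HSV=dict(green=((50,100,50),(75,255,255)),blue=((100,120,40),(125,255,255)),yellow=((22,140,100),(33,255,255)),red=((0,150,80),(8,255,255)))
E
python3 - <<'E'
from h import *
im,K,T=grab("top")
for n,z in [("green",.006),("blue",0),("yellow",0),("red",.052)]:
    for c in blobs(im,*HSV[n]): print(n,cv2.boundingRect(c),wrect(c,K,T,z))
for c in blobs(im,(0,0,0),(180,255,45),300,(100,180,300,310)): print("dark",cv2.boundingRect(c),wrect(c,K,T,.014))
for n,b in [("blue",(225,210,267,256)),("yellow",(267,215,310,256))]:
    pass
for c in blobs(im,(0,0,30),(180,70,110),100,(225,125,310,222)): print("grey",cv2.boundingRect(c),wrect(c,K,T,.05))
print(px2w([(246,231),(290,231)],K,T,.084))
print(px2w([(155,152),(411,158)],K,T,0))
c=im[205:260,220:320]; cv2.imwrite("pics/c1.png",cv2.resize(np.ascontiguousarray(im[130:260,215:325,::-1]),None,fx=5,fy=4.6,interpolation=cv2.INTER_CUBIC))
E
```

```text
green (382, 228, 62, 73) (array([ 0.4299, -0.3258], dtype=float32), [np.float32(0.15921599), np.float32(0.11931902)], np.float32(11.665576))
blue (231, 219, 32, 33) (array([0.4997, 0.0868], dtype=float32), [np.float32(0.08099855), np.float32(0.078622885)], np.float32(0.40320513))
yellow (273, 219, 32, 33) (array([ 0.5003, -0.0194], dtype=float32), [np.float32(0.080852725), np.float32(0.078356504)], np.float32(0.40305328))
red (264, 183, 7, 15) (array([0.6061, 0.0338], dtype=float32), [np.float32(0.034824867), np.float32(0.014711968)], np.float32(0.62077475))
dark (132, 203, 66, 96) (array([0.4605, 0.289 ], dtype=float32), [np.float32(0.2295826), np.float32(0.14222108)], np.float32(175.79425))
grey (236, 140, 65, 80) (array([0.6338, 0.0321], dtype=float32), [np.float32(0.19754303), np.float32(0.1585526)], np.float32(0.32671946))
[[ 0.5027  0.0803  0.084 ]
 [ 0.5034 -0.0228  0.084 ]]
[[ 0.7144  0.3297  0.    ]
 [ 0.7004 -0.3336  0.    ]]
```

View pics/c1.png

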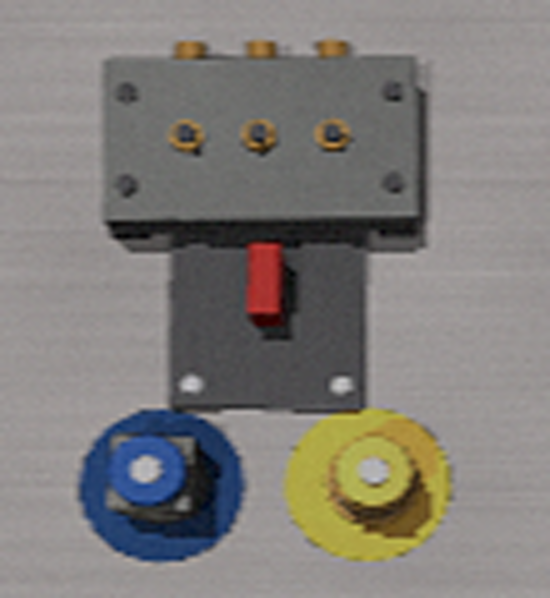

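The crop shows the regulator body nearly square to the world axes and both fittings close to their disc centres. I'll keep the tool at yaw 0 and go above them for one close look.

Emit:
{"fn": "apply_moves", "kwargs": {"targets": [{"travel": [0, 0, 0], "roll": -7.1, "jaw": 87}, {"travel": [0, 0, 0], "roll": -7.1, "jaw": 87}, {"travel": [0, 0, 0], "roll": -7.1, "jaw": 87}, {"travel": [15, 35, 0], "roll": 0, "jaw": 87}, {"travel": [18, 42, 0], "roll": 0, "jaw": 87}, {"travel": [18, 42, 0], "roll": 0, "jaw": 87}, {"travel": [18, 42, 0], "roll": 0, "jaw": 87}, {"travel": [18, 42, 0], "roll": 0, "jaw": 87}, {"travel": [18, 42, 0], "roll": 0, "jaw": 87}, {"travel": [18, 42, 0], "roll": 0, "jaw": 87}]}}

```text
clock: 1.15
tool_pos: [0.3685, 0.34, 0.2486]
orientation: [-180.0, -0.0, 0.0]
force: [0.8, 1.1, -0.2]
opening: 0.087
gripper_force: 0.0
```

Emit:
{"fn": "apply_moves", "kwargs": {"targets": [{"travel": [18, 42, 0], "roll": 0, "jaw": 87}, {"travel": [18, 42, 0], "roll": 0, "jaw": 87}, {"travel": [18, 42, 0], "roll": 0, "jaw": 87}, {"travel": [18, 42, 0], "roll": 0, "jaw": 87}, {"travel": [18, 42, 0], "roll": 0, "jaw": 87}, {"travel": [18, 42, 0], "roll": 0, "jaw": 87}, {"travel": [18, 42, 0], "roll": 0, "jaw": 87}, {"travel": [4, 13, 0], "roll": 0, "jaw": 87}, {"travel": [0, 0, 0], "roll": 0, "jaw": 87}, {"travel": [0, 0, 0], "roll": 0, "jaw": 87}]}}

```text
clock: 2.15
tool_pos: [0.498, 0.0349, 0.2484]
orientation: [-180.0, 0.0, -0.1]
force: [-0.6, 0.1, -0.5]
opening: 0.0871
gripper_force: 0.0
```

```bash
python3 - <<'E'
from h import *
im,K,T=grab("wrist","w1")
for n,z in [("blue",0),("yellow",0),("red",.052)]:
    for c in blobs(im,*HSV[n],100): print(n,cv2.boundingRect(c),wrect(c,K,T,z))
im=im.copy()
# expected projections check: camera pose
print(T[:3,3])
E
```

```text
blue (210, 154, 62, 55) (array([0.509 , 0.0887], dtype=float32), [np.float32(0.079827145), np.float32(0.06007435)], np.float32(106.967155))
yellow (317, 169, 37, 46) (array([ 0.4906, -0.036 ], dtype=float32), [np.float32(0.058901906), np.float32(0.046261985)], np.float32(1.9546782))
yellow (291, 152, 47, 51) (array([ 0.5127, -0.0011], dtype=float32), [np.float32(0.07382908), np.float32(0.041073944)], np.float32(151.19557))
red (275, 71, 15, 43) (array([0.6059, 0.0332], dtype=float32), [np.float32(0.040101703), np.float32(0.014534915)], np.float32(0.49308735))
[0.572  0.0356 0.3837]
```

View pics/w1.png

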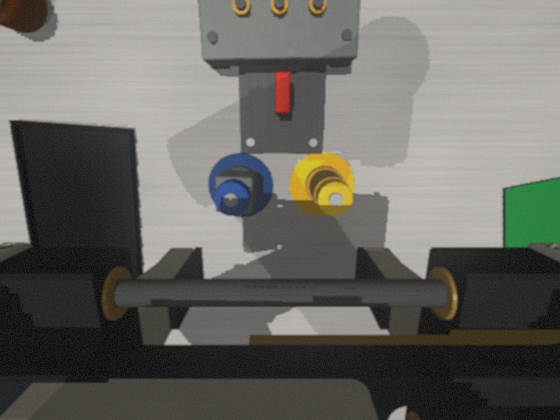

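The wrist view shows the blue cap dot at (231,200), the yellow cap dot at (335,200), and the disc centres near (240,184) and (322,184). The regulator is roughly square to the tool, with the grip above it at (283,92).

```bash
python3 - <<'E'
from h import *
im,K,T=grab("wrist")
print(px2w([(231,200),(335,200)],K,T,.085), px2w([(240.5,184.5),(322,184)],K,T,0))
print("pl",px2w([(250,142),(313,142)],K,T,.008))
cv2.imwrite("pics/c2.png",cv2.resize(np.ascontiguousarray(im[145:225,200:365,::-1]),None,fx=4.5,fy=4.5,interpolation=cv2.INTER_CUBIC))
E
```

```text
[[ 0.5005  0.0854  0.085 ]
 [ 0.5006 -0.0202  0.085 ]] [[ 0.5007  0.0863  0.    ]
 [ 0.5014 -0.0184  0.    ]]
pl [[ 0.5543  0.072   0.008 ]
 [ 0.5543 -0.0043  0.008 ]]
```

View pics/c2.png

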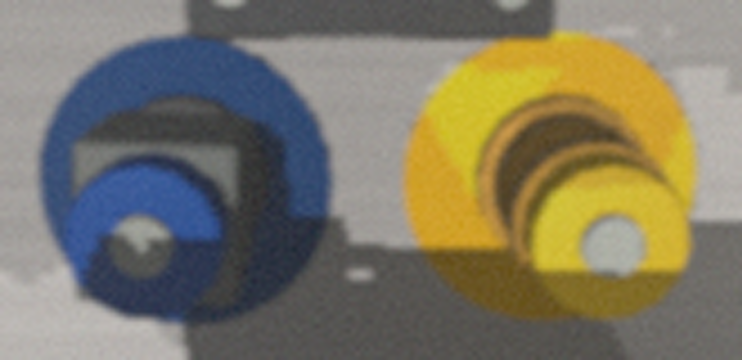

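The enlarged crop confirms the regulator body's edges are square to the image, so its yaw is about 0. I'll take the valve first.

Emit:
{"fn": "apply_moves", "kwargs": {"targets": [{"travel": [1.5, 27, 0], "roll": 0, "jaw": 87}, {"travel": [1, 27.5, 0], "roll": 0, "jaw": 87}, {"travel": [0, 0, 20], "roll": 0, "jaw": 87}, {"travel": [0, 0, 40], "roll": 0, "jaw": 87}, {"travel": [0, 0, 40], "roll": 0, "jaw": 87}, {"travel": [0, 0, 40], "roll": 0, "jaw": 87}, {"travel": [0, 0, 30], "roll": 0, "jaw": 87}, {"travel": [0, 0, 20], "roll": 0, "jaw": 87}, {"travel": [0, 0, 7.4], "roll": 0, "jaw": 87}, {"travel": [0, 0, 0], "roll": 0, "jaw": 87}]}}

```text
clock: 3.25
tool_pos: [0.5003, -0.0189, 0.0506]
orientation: [180.0, 0.1, 0.1]
force: [-1.0, -0.5, 0.3]
opening: 0.0871
gripper_force: 0.0
```

Emit:
{"fn": "apply_moves", "kwargs": {"targets": [{"travel": [0, 0, 0], "roll": 0, "jaw": 60}, {"travel": [0, 0, 0], "roll": 0, "jaw": 45}, {"travel": [0, 0, 0], "roll": 0, "jaw": 34}, {"travel": [0, 0, 0], "roll": 0, "jaw": 34}, {"travel": [0, 0, 0], "roll": 0, "jaw": 34}, {"travel": [0, 0, 0], "roll": 0, "jaw": 34}, {"travel": [0, 0, 0], "roll": 0, "jaw": 34}, {"travel": [0, 0, 0], "roll": 0, "jaw": 34}]}}

```text
clock: 4.05
tool_pos: [0.5007, -0.0201, 0.0514]
orientation: [180.0, 0.0, -0.0]
force: [-0.2, -4.0, 5.0]
opening: 0.0394
gripper_force: 30.0
```

Emit:
{"fn": "apply_moves", "kwargs": {"targets": [{"travel": [0, 0, -15], "roll": 0, "jaw": 34}, {"travel": [0, 0, -35], "roll": 0, "jaw": 34}, {"travel": [0, 0, -40], "roll": 0, "jaw": 34}, {"travel": [0, 0, -30], "roll": 0, "jaw": 34}, {"travel": [1, -20, 0], "roll": 0, "jaw": 34}, {"travel": [1, -35, 0], "roll": 0, "jaw": 34}, {"travel": [1, -40, 0], "roll": 0, "jaw": 34}, {"travel": [1, -40, 0], "roll": 0, "jaw": 34}, {"travel": [1, -40, 0], "roll": 0, "jaw": 34}, {"travel": [1, -40, 0], "roll": 0, "jaw": 34}]}}

```text
clock: 5.05
tool_pos: [0.5057, 0.1969, 0.1703]
orientation: [180.0, 0.1, -0.0]
force: [1.0, -0.0, -4.6]
opening: 0.0393
gripper_force: 30.0
```

Emit:
{"fn": "apply_moves", "kwargs": {"targets": [{"travel": [1, -40, 0], "roll": 0, "jaw": 34}, {"travel": [1, -30, 0], "roll": 0, "jaw": 34}, {"travel": [1, -20, 0], "roll": 0, "jaw": 34}, {"travel": [0, 0, 20], "roll": 0, "jaw": 34}, {"travel": [0, 0, 35], "roll": 0, "jaw": 34}, {"travel": [0, 0, 30], "roll": 0, "jaw": 34}, {"travel": [0, 0, 15], "roll": 0, "jaw": 34}, {"travel": [0, 0, 8], "roll": 0, "jaw": 34}, {"travel": [0, 0, 0], "roll": 0, "jaw": 34}, {"travel": [0, 0, 0], "roll": 0, "jaw": 34}]}}

```text
clock: 6.05
tool_pos: [0.5101, 0.2856, 0.0637]
orientation: [-180.0, -0.0, -0.0]
force: [0.6, -0.4, -4.5]
opening: 0.0396
gripper_force: 30.0
```

Emit:
{"fn": "apply_moves", "kwargs": {"targets": [{"travel": [0, 0, 4], "roll": 0, "jaw": 34}, {"travel": [0, 0, 2], "roll": 0, "jaw": 34}, {"travel": [0, 0, 1.5], "roll": 0, "jaw": 34}, {"travel": [0, 0, 0], "roll": 0, "jaw": 34}, {"travel": [0, 0, 0], "roll": 0, "jaw": 34}]}}

```text
clock: 6.55
tool_pos: [0.5099, 0.2855, 0.0564]
orientation: [-180.0, -0.0, 0.0]
force: [-2.3, -1.2, 3.7]
opening: 0.0396
gripper_force: 30.0
```

Emit:
{"fn": "apply_moves", "kwargs": {"targets": [{"travel": [0, 0, 0], "roll": 0, "jaw": 44}, {"travel": [0, 0, 0], "roll": 0, "jaw": 60}, {"travel": [0, 0, 0], "roll": 0, "jaw": 80}, {"travel": [0, 0, 0], "roll": 0, "jaw": 87}, {"travel": [0, 0, -20], "roll": 0, "jaw": 87}, {"travel": [0, 0, -40], "roll": 0, "jaw": 87}, {"travel": [0, 0, -40], "roll": 0, "jaw": 87}, {"travel": [0, 0, -20], "roll": 0, "jaw": 87}, {"travel": [-1, 20, 0], "roll": 0, "jaw": 87}, {"travel": [-2, 40, 0], "roll": 0, "jaw": 87}]}}

```text
clock: 7.55
tool_pos: [0.507, 0.2262, 0.1758]
orientation: [-179.9, -0.1, 0.1]
force: [0.2, -0.4, -0.5]
opening: 0.0871
gripper_force: 0.0
```

Emit:
{"fn": "apply_moves", "kwargs": {"targets": [{"travel": [-2, 40, 0], "roll": 0, "jaw": 87}, {"travel": [-2, 40, 0], "roll": 0, "jaw": 87}, {"travel": [-2, 40, 0], "roll": 0, "jaw": 87}, {"travel": [-0.5, 20, 0], "roll": 0, "jaw": 87}, {"travel": [0, 0, 20], "roll": 0, "jaw": 87}, {"travel": [0, 0, 40], "roll": 0, "jaw": 87}, {"travel": [0, 0, 35], "roll": 0, "jaw": 87}, {"travel": [0, 0, 22], "roll": 0, "jaw": 87}, {"travel": [0, 0, 8], "roll": 0, "jaw": 87}, {"travel": [0, 0, 0], "roll": 0, "jaw": 87}]}}

```text
clock: 8.55
tool_pos: [0.4993, 0.0846, 0.0495]
orientation: [179.9, 0.1, -0.0]
force: [0.1, -0.2, -0.0]
opening: 0.0868
gripper_force: 0.0
```

Emit:
{"fn": "apply_moves", "kwargs": {"targets": [{"travel": [1, -1, 0], "roll": 0, "jaw": 60}, {"travel": [0, 0, 0], "roll": 0, "jaw": 45}, {"travel": [0, 0, 0], "roll": 0, "jaw": 34}, {"travel": [0, 0, 0], "roll": 0, "jaw": 34}, {"travel": [0, 0, 0], "roll": 0, "jaw": 34}, {"travel": [0, 0, 0], "roll": 0, "jaw": 34}, {"travel": [0, 0, 0], "roll": 0, "jaw": 34}]}}

```text
clock: 9.25
tool_pos: [0.5013, 0.0862, 0.0509]
orientation: [180.0, -0.0, 0.0]
force: [-0.6, -1.9, 4.4]
opening: 0.0402
gripper_force: 29.8
```

Emit:
{"fn": "apply_moves", "kwargs": {"targets": [{"travel": [0, 0, -15], "roll": 0, "jaw": 34}, {"travel": [0, 0, -35], "roll": 0, "jaw": 34}, {"travel": [0, 0, -40], "roll": 0, "jaw": 34}, {"travel": [0, 0, -30], "roll": 0, "jaw": 34}, {"travel": [-9, -20, 0], "roll": 0, "jaw": 34}, {"travel": [-15, -35, 0], "roll": 0, "jaw": 34}, {"travel": [-17, -40, 0], "roll": 0, "jaw": 34}, {"travel": [-17, -40, 0], "roll": 0, "jaw": 34}, {"travel": [-17, -40, 0], "roll": 0, "jaw": 34}, {"travel": [-15, -32, 0], "roll": 0, "jaw": 34}]}}

```text
clock: 10.25
tool_pos: [0.4098, 0.295, 0.1702]
orientation: [180.0, 0.0, 0.0]
force: [1.5, 0.8, -2.6]
opening: 0.0403
gripper_force: 29.8
```

Emit:
{"fn": "apply_moves", "kwargs": {"targets": [{"travel": [0, 0, 15], "roll": 0, "jaw": 34}, {"travel": [0, 0, 35], "roll": 0, "jaw": 34}, {"travel": [0, 0, 30], "roll": 0, "jaw": 34}, {"travel": [0, 0, 20], "roll": 0, "jaw": 34}, {"travel": [0, 0, 8], "roll": 0, "jaw": 34}, {"travel": [0, 0, 4], "roll": 0, "jaw": 34}, {"travel": [0, 0, 2.5], "roll": 0, "jaw": 34}, {"travel": [0, 0, 0], "roll": 0, "jaw": 34}, {"travel": [0, 0, 0], "roll": 0, "jaw": 34}]}}

```text
clock: 11.15
tool_pos: [0.4116, 0.2938, 0.057]
orientation: [-179.9, -0.1, 0.0]
force: [0.8, 0.1, -3.1]
opening: 0.0399
gripper_force: 29.8
```

Emit:
{"fn": "apply_moves", "kwargs": {"targets": [{"travel": [0, 0, 1], "roll": 0, "jaw": 34}, {"travel": [0, 0, 0.5], "roll": 0, "jaw": 34}, {"travel": [0, 0, 0], "roll": 0, "jaw": 34}]}}

```text
clock: 11.45
tool_pos: [0.4116, 0.2938, 0.0559]
orientation: [-179.9, -0.1, 0.0]
force: [-3.1, -0.9, 5.7]
opening: 0.0396
gripper_force: 29.8
```

Emit:
{"fn": "apply_moves", "kwargs": {"targets": [{"travel": [0, 0, 0], "roll": 0, "jaw": 44}, {"travel": [0, 0, 0], "roll": 0, "jaw": 60}, {"travel": [0, 0, 0], "roll": 0, "jaw": 80}, {"travel": [0, 0, 0], "roll": 0, "jaw": 87}, {"travel": [0, 0, -20], "roll": 0, "jaw": 87}, {"travel": [0, 0, -40], "roll": 0, "jaw": 87}, {"travel": [0, 0, -40], "roll": 0, "jaw": 87}, {"travel": [0, 0, -20], "roll": 0, "jaw": 87}, {"travel": [17, 20, 0], "roll": 0, "jaw": 87}, {"travel": [27, 40, 0], "roll": 0, "jaw": 87}]}}

```text
clock: 12.45
tool_pos: [0.4557, 0.2349, 0.176]
orientation: [-179.9, -0.1, 0.2]
force: [0.9, 0.7, -0.5]
opening: 0.0869
gripper_force: 0.0
```

Emit:
{"fn": "apply_moves", "kwargs": {"targets": [{"travel": [27, 40, 0], "roll": 0, "jaw": 87}, {"travel": [27, 40, 0], "roll": 0, "jaw": 87}, {"travel": [27, 40, 0], "roll": 0, "jaw": 87}, {"travel": [27, 40, 0], "roll": 0, "jaw": 87}, {"travel": [14, 25, 0], "roll": 0, "jaw": 87}, {"travel": [0, 0, 0], "roll": 0, "jaw": 87}, {"travel": [0, 0, 0], "roll": 0, "jaw": 87}]}}

```text
clock: 13.15
tool_pos: [0.5771, 0.0475, 0.1741]
orientation: [180.0, 0.1, -0.1]
force: [-0.1, 0.5, -0.2]
opening: 0.0867
gripper_force: 0.0
```

```bash
python3 - <<'E'
from h import *
print(ctrl.get_obs()["tool_pos"])
im,K,T=grab("wrist","w2")
for c in blobs(im,*HSV["red"],100): print("red",cv2.boundingRect(c),wrect(c,K,T,.052))
im,K,T=grab("top","t2")
for n,z in [("blue",.084),("yellow",.084)]:
    for c in blobs(im,*HSV[n],20): print(n,cv2.boundingRect(c),wrect(c,K,T,z))
cv2.imwrite("pics/c3.png",cv2.resize(np.ascontiguousarray(im[130:310,110:330,::-1]),None,fx=3,fy=3))
E
```

```text
[0.5771 0.0475 0.1741]
red (288, 155, 20, 48) (array([0.608, 0.033], dtype=float32), [np.float32(0.040592577), np.float32(0.01608424)], np.float32(179.936))
blue (231, 219, 32, 33) (array([0.493 , 0.0784], dtype=float32), [np.float32(0.07409426), np.float32(0.0733581)], np.float32(135.50642))
```

View pics/c3.png

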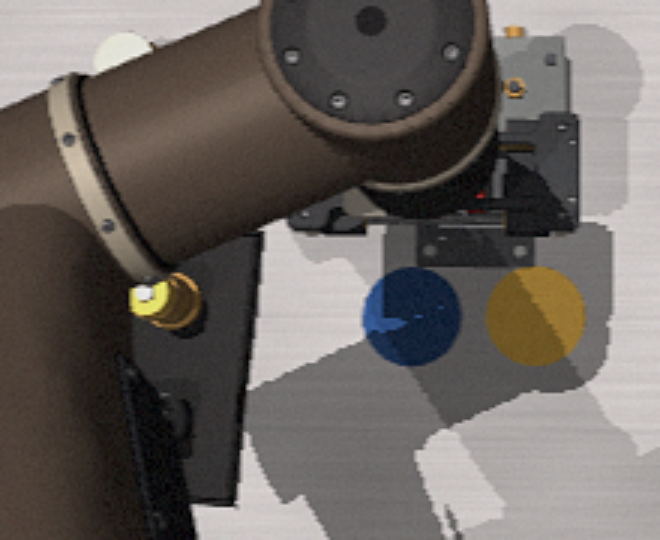

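The crop shows the valve standing in the tray at (165,300), the discs empty, and the tool near the plate grip, a little short of the commanded point.

Emit:
{"fn": "apply_moves", "kwargs": {"targets": [{"travel": [15, 7, 0], "roll": 0, "jaw": 87}, {"travel": [15, 7, 0], "roll": 0, "jaw": 87}, {"travel": [0, 0, 20], "roll": 0, "jaw": 87}, {"travel": [0, 0, 20], "roll": 0, "jaw": 80}, {"travel": [0, 0, 20], "roll": 0, "jaw": 70}, {"travel": [0, 0, 0], "roll": 0, "jaw": 60}]}}

```text
clock: 13.85
tool_pos: [0.6051, 0.0352, 0.1122]
orientation: [179.9, 0.3, 0.1]
force: [-1.0, -1.3, -0.7]
opening: 0.0694
gripper_force: 0.0
```

```bash
python3 - <<'E'
from h import *
o=ctrl.get_obs(); print(o["joint_pos"],o["tool_pos"])
E
```

```text
[ 21.7479  21.0897 -17.9061  -0.0519 -51.2663  68.3597] [0.6051 0.0352 0.1122]
```

Emit:
{"fn": "apply_moves", "kwargs": {"targets": [{"travel": [2, 1.5, 20], "roll": 0, "jaw": 60}, {"travel": [0, 0, 25], "roll": 0, "jaw": 60}, {"travel": [0, 0, 20], "roll": 0, "jaw": 60}, {"travel": [0, 0, 10], "roll": 0, "jaw": 60}, {"travel": [0, 0, 0], "roll": 0, "jaw": 40}, {"travel": [0, 0, 0], "roll": 0, "jaw": 25}, {"travel": [0, 0, 0], "roll": 0, "jaw": 10}, {"travel": [0, 0, 0], "roll": 0, "jaw": 10}, {"travel": [0, 0, 0], "roll": 0, "jaw": 10}, {"travel": [0, 0, 0], "roll": 0, "jaw": 10}]}}

```text
clock: 14.85
tool_pos: [0.6094, 0.0328, 0.0401]
orientation: [-180.0, -0.0, -0.0]
force: [0.2, -3.2, 1.6]
opening: 0.0178
gripper_force: 1.7
```

Emit:
{"fn": "apply_moves", "kwargs": {"targets": [{"travel": [0, 0, 0], "roll": 0, "jaw": 10}, {"travel": [0, 0, 0], "roll": 0, "jaw": 10}, {"travel": [-4, 0, 0], "roll": 0, "jaw": 10}, {"travel": [-8, 0, 0], "roll": 0, "jaw": 10}, {"travel": [-10, 0, 0], "roll": 0, "jaw": 10}, {"travel": [-10, 0, 0], "roll": 0, "jaw": 10}]}}

```text
clock: 15.45
tool_pos: [0.5772, 0.0332, 0.0401]
orientation: [-180.0, -0.1, 0.0]
force: [4.6, -0.4, 3.2]
opening: 0.0161
gripper_force: 30.0
```

Emit:
{"fn": "apply_moves", "kwargs": {"targets": [{"travel": [-10, 0, 0], "roll": 0, "jaw": 10}, {"travel": [-10, 0, 0], "roll": 0, "jaw": 10}, {"travel": [-4, 0, 0], "roll": 0, "jaw": 10}, {"travel": [0, 0, -10], "roll": 0, "jaw": 10}, {"travel": [0, 0, -20], "roll": 0, "jaw": 10}, {"travel": [0, 0, -30], "roll": 0, "jaw": 10}, {"travel": [0, 0, -30], "roll": 0, "jaw": 10}, {"travel": [0, 0, 0], "roll": 0, "jaw": 10}]}}

```text
clock: 16.25
tool_pos: [0.5538, 0.033, 0.1329]
orientation: [-179.9, -0.2, -0.0]
force: [0.2, -0.3, -2.8]
opening: 0.0157
gripper_force: 30.0
```

Emit:
{"fn": "apply_moves", "kwargs": {"targets": [{"travel": [-5, 15, 0], "roll": 0, "jaw": 10}, {"travel": [-10, 30, 0], "roll": 0, "jaw": 10}, {"travel": [-13, 38, 0], "roll": 0, "jaw": 10}, {"travel": [-13, 38, 0], "roll": 0, "jaw": 10}, {"travel": [-13, 38, 0], "roll": 0, "jaw": 10}, {"travel": [-13, 38, 0], "roll": 0, "jaw": 10}, {"travel": [-13, 38, 0], "roll": 0, "jaw": 10}, {"travel": [-13, 38, 0], "roll": 0, "jaw": 10}, {"travel": [-13, 38, 0], "roll": 0, "jaw": 10}, {"travel": [-13, 38, 0], "roll": 0, "jaw": 10}]}}

```text
clock: 17.25
tool_pos: [0.4309, -0.317, 0.1278]
orientation: [-179.9, 0.3, -0.1]
force: [1.1, 0.0, -3.1]
opening: 0.0159
gripper_force: 30.0
```

Emit:
{"fn": "apply_moves", "kwargs": {"targets": [{"travel": [0, 0, 0], "roll": -4, "jaw": 10}, {"travel": [0, 0, 0], "roll": -4, "jaw": 10}, {"travel": [0, 0, 0], "roll": -3.7, "jaw": 10}, {"travel": [0, 0, 0], "roll": 0, "jaw": 10}, {"travel": [0, 0, 0], "roll": 0, "jaw": 10}]}}

```text
clock: 17.75
tool_pos: [0.4327, -0.3159, 0.1285]
orientation: [-179.9, 0.1, 11.6]
force: [0.2, 0.7, -3.6]
opening: 0.0158
gripper_force: 30.0
```

```bash
python3 - <<'E'
from h import *
o=ctrl.get_obs(); print(o["joint_pos"],o["tool_pos"],o["orientation"],o["opening"])
im,K,T=grab("wrist","w3")
for c in blobs(im,*HSV["green"],100): print("g",cv2.boundingRect(c),wrect(c,K,T,.006))
for c in blobs(im,*HSV["red"],100): print("red",cv2.boundingRect(c),wrect(c,K,T,o["tool_pos"][2]-.0401+.052))
E
```

```text
[-15.1709  14.0588 -25.9068  -0.0384 -50.2114 116.7471] [ 0.4327 -0.3159  0.1285] [-179.8941    0.1448   11.5518] 0.015839236321041728
g (221, 126, 143, 24) (array([ 0.4987, -0.312 ], dtype=float32), [np.float32(0.11739102), np.float32(0.01845736)], np.float32(101.6003))
red (262, 230, 35, 49) (array([ 0.4521, -0.311 ], dtype=float32), [np.float32(0.02301189), np.float32(0.015174776)], np.float32(10.690135))
red (263, 307, 33, 28) (array([ 0.4189, -0.3177], dtype=float32), [np.float32(0.015142722), np.float32(0.014802703)], np.float32(101.70469))
```

View pics/w3.png

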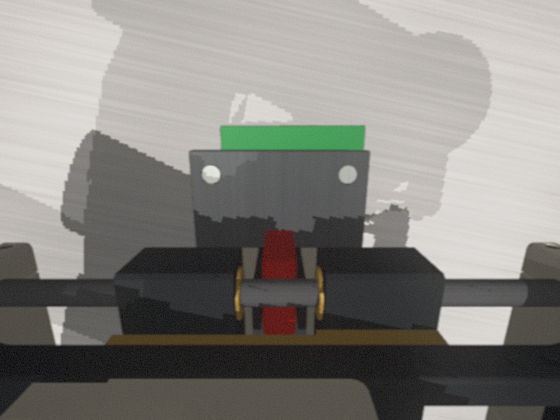

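The wrist view shows the plate held above the pad, with its front edge parallel to the pad's far edge (row 126 against 151). The pad centre agrees with the top view to about 1 mm. Next I'll correct sideways and lower the plate.

Emit:
{"fn": "apply_moves", "kwargs": {"targets": [{"travel": [-3, 9.3, 0], "roll": 0, "jaw": 10}, {"travel": [0, 0, 15], "roll": 0, "jaw": 10}, {"travel": [0, 0, 25], "roll": 0, "jaw": 10}, {"travel": [0, 0, 20], "roll": 0, "jaw": 10}, {"travel": [0, 0, 12], "roll": 0, "jaw": 10}, {"travel": [0, 0, 7], "roll": 0, "jaw": 10}, {"travel": [0, 0, 0], "roll": 0, "jaw": 10}, {"travel": [0, 0, 0], "roll": 0, "jaw": 10}]}}

```text
clock: 18.6
tool_pos: [0.4336, -0.3262, 0.0512]
orientation: [180.0, -0.0, 11.7]
force: [0.4, -0.4, -3.0]
opening: 0.0159
gripper_force: 30.0
```

Emit:
{"fn": "apply_moves", "kwargs": {"targets": [{"travel": [-2, 0, 2], "roll": 0, "jaw": 10}, {"travel": [0, 0, 1.5], "roll": 0, "jaw": 10}, {"travel": [0, 0, 1], "roll": 0, "jaw": 10}, {"travel": [0, 0, 0], "roll": 0, "jaw": 10}, {"travel": [0, 0, 0], "roll": 0, "jaw": 10}]}}

```text
clock: 19.1
tool_pos: [0.4312, -0.3263, 0.0463]
orientation: [180.0, -0.0, 11.7]
force: [0.1, 0.0, -3.5]
opening: 0.016
gripper_force: 30.0
```

Emit:
{"fn": "apply_moves", "kwargs": {"targets": [{"travel": [0, 0, 1], "roll": 0, "jaw": 10}, {"travel": [0, 0, 0], "roll": 0, "jaw": 10}, {"travel": [0, 0, 0], "roll": 0, "jaw": 10}]}}

```text
clock: 19.4
tool_pos: [0.4314, -0.3263, 0.0461]
orientation: [180.0, -0.0, 11.7]
force: [-2.6, 3.4, 7.3]
opening: 0.0159
gripper_force: 30.0
```

Emit:
{"fn": "apply_moves", "kwargs": {"targets": [{"travel": [0, 0, 0], "roll": 0, "jaw": 22}, {"travel": [0, 0, 0], "roll": 0, "jaw": 40}, {"travel": [0, 0, 0], "roll": 0, "jaw": 60}, {"travel": [0, 0, -20], "roll": 0, "jaw": 80}, {"travel": [0, 0, -40], "roll": 0, "jaw": 87}, {"travel": [0, 0, -50], "roll": 0, "jaw": 87}, {"travel": [0, 0, -30], "roll": 0, "jaw": 87}, {"travel": [0, 0, 0], "roll": 5.9, "jaw": 87}, {"travel": [0, 0, 0], "roll": 5.8, "jaw": 87}, {"travel": [0, 0, 0], "roll": 0, "jaw": 87}]}}

```text
clock: 20.4
tool_pos: [0.4312, -0.3263, 0.1855]
orientation: [180.0, -0.0, -0.1]
force: [-0.3, -0.7, -0.4]
opening: 0.0855
gripper_force: 0.0
```

Emit:
{"fn": "apply_moves", "kwargs": {"targets": [{"travel": [8, -25, 0], "roll": 0, "jaw": 87}, {"travel": [12, -40, 0], "roll": 0, "jaw": 87}, {"travel": [12, -40, 0], "roll": 0, "jaw": 87}, {"travel": [12, -40, 0], "roll": 0, "jaw": 87}, {"travel": [12, -40, 0], "roll": 0, "jaw": 87}, {"travel": [12, -40, 0], "roll": 0, "jaw": 87}, {"travel": [4, -40, 0], "roll": 0, "jaw": 87}, {"travel": [0, -40, 0], "roll": 0, "jaw": 87}, {"travel": [-4, -40, 0], "roll": 0, "jaw": 87}, {"travel": [-4, -40, 0], "roll": 0, "jaw": 87}]}}

```text
clock: 21.4
tool_pos: [0.4949, 0.0603, 0.1849]
orientation: [180.0, 0.0, 0.2]
force: [2.1, -0.8, -0.2]
opening: 0.0868
gripper_force: 0.0
```

```bash
python3 - <<'E'
from h import *
o=ctrl.get_obs(); print(o["joint_pos"],o["tool_pos"],o["orientation"],o["clock"])
im,K,T=grab("wrist","w4")
for n in ("blue","yellow"):
  for c in blobs(im,*HSV[n],100): print(n,cv2.boundingRect(c),wrect(c,K,T,.089))
im,K,T=grab("top","t4")
for c in blobs(im,*HSV["red"],20): print("red",cv2.boundingRect(c),wrect(c,K,T,.058))
for c in blobs(im,*HSV["green"],20): print("g",cv2.boundingRect(c),wrect(c,K,T,.006))
for c in blobs(im,(0,0,30),(180,90,110),300,(370,210,460,310)): print("plate",cv2.boundingRect(c),wrect(c,K,T,.014))
E
```

```text
[ 29.5803   6.9848 -26.3911   0.006  -56.6539  60.6111] [0.4949 0.0603 0.1849] [179.9811   0.0235   0.1947] 21.4
blue (220, 156, 74, 53) (array([0.5282, 0.0798], dtype=float32), [np.float32(0.05768549), np.float32(0.03912118)], np.float32(93.71943))
yellow (315, 160, 77, 54) (array([0.5239, 0.004 ], dtype=float32), [np.float32(0.05878429), np.float32(0.041255694)], np.float32(88.047844))
yellow (0, 182, 19, 43) (array([0.5082, 0.2748], dtype=float32), [np.float32(0.035214894), np.float32(0.013896014)], np.float32(165.94305))
red (413, 256, 10, 18) (array([ 0.4279, -0.3248], dtype=float32), [np.float32(0.039201498), np.float32(0.01594879)], np.float32(11.197034))
g (382, 228, 62, 73) (array([ 0.4296, -0.3256], dtype=float32), [np.float32(0.15916789), np.float32(0.119229905)], np.float32(11.903806))
plate (387, 236, 53, 59) (array([ 0.4279, -0.3252], dtype=float32), [np.float32(0.12961328), np.float32(0.10043573)], np.float32(11.733094))
```

View pics/t4.png

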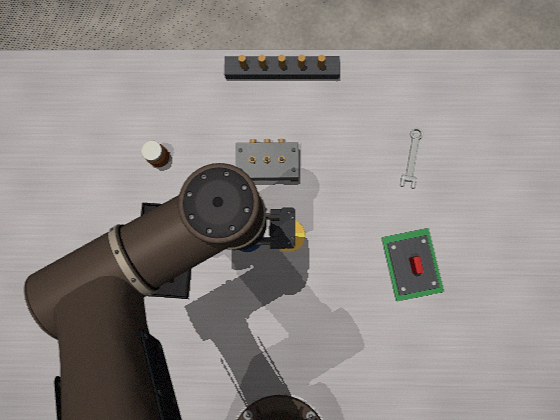

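View pics/w4.png

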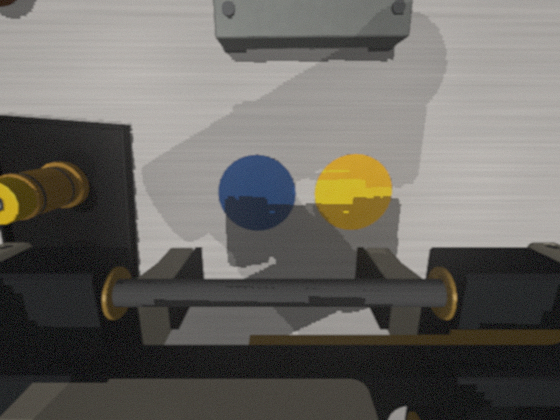

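The top view shows the plate centred and aligned on the pad within 2 mm; the jar and wrench are where they were. The wrist view shows both discs clear, at (257,192) and (354,192), so I can measure their centres.

```bash
python3 - <<'E'
from h import *
im,K,T=grab("wrist")
for n in ("blue","yellow"):
  for c in blobs(im,*HSV[n],1000): 
    w=px2w(c[:,0,:],K,T,0)[:,:2].astype(np.float32); print(n,cv2.minEnclosingCircle(w))
E
```

```text
blue ((0.5000818371772766, 0.08593970537185669), 0.040581587702035904)
yellow ((0.5008794069290161, -0.01820058375597), 0.04128729924559593)
```

Emit:
{"fn": "apply_moves", "kwargs": {"targets": [{"travel": [-7, -20, 0], "roll": 0, "jaw": 87}, {"travel": [-13, -38, 0], "roll": 0, "jaw": 87}, {"travel": [-13, -38, 0], "roll": 0, "jaw": 87}, {"travel": [-13, -38, 0], "roll": 0, "jaw": 87}, {"travel": [-13, -38, 0], "roll": 0, "jaw": 87}, {"travel": [-13, -38, 0], "roll": 0, "jaw": 87}, {"travel": [-11, -23, 0], "roll": 0, "jaw": 87}, {"travel": [0, 0, 0], "roll": 0, "jaw": 87}, {"travel": [0, 0, 0], "roll": 0, "jaw": 87}]}}

```text
clock: 22.45
tool_pos: [0.4122, 0.2913, 0.1848]
orientation: [179.9, 0.0, 0.1]
force: [-0.4, -0.8, 0.8]
opening: 0.0872
gripper_force: 0.0
```

```bash
python3 - <<'E'
from h import *
o=ctrl.get_obs(); print(o["tool_pos"],o["orientation"],o["clock"])
im,K,T=grab("wrist","w5")
for n in ("blue","yellow"):
  for c in blobs(im,*HSV[n],100): print(n,cv2.boundingRect(c),wrect(c,K,T,.089))
E
```

```text
[0.4122 0.2913 0.1848] [179.9492   0.0309   0.1167] 22.45
blue (444, 70, 82, 86) (array([0.4958, 0.1437], dtype=float32), [np.float32(0.0585731), np.float32(0.057988405)], np.float32(12.790258))
blue (253, 198, 46, 47) (array([0.4132, 0.2948], dtype=float32), [np.float32(0.038364984), np.float32(0.035225965)], np.float32(160.20183))
yellow (262, 64, 52, 56) (array([0.5103, 0.2864], dtype=float32), [np.float32(0.036463898), np.float32(0.036285155)], np.float32(115.79687))
yellow (546, 89, 14, 61) (array([0.4905, 0.0927], dtype=float32), [np.float32(0.04314997), np.float32(0.009272069)], np.float32(14.468922))
```

View pics/w5.png

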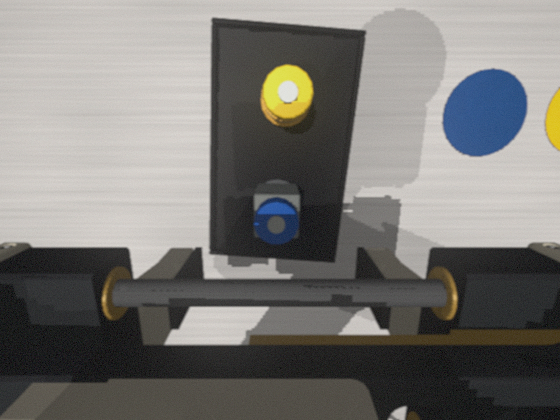

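The wrist view shows both fittings upright in the tray, valve cap at (288,92) and regulator cap at (277,221). I'll pick up the regulator now.

Emit:
{"fn": "apply_moves", "kwargs": {"targets": [{"travel": [0, -3, 0], "roll": 0, "jaw": 87}, {"travel": [0, 0, 20], "roll": 0, "jaw": 87}, {"travel": [0, 0, 40], "roll": 0, "jaw": 87}, {"travel": [0, 0, 35], "roll": 0, "jaw": 87}, {"travel": [0, 0, 23], "roll": 0, "jaw": 87}, {"travel": [0, 0, 9], "roll": 0, "jaw": 87}, {"travel": [0, 0, 0], "roll": 0, "jaw": 70}, {"travel": [0, 0, 0], "roll": 0, "jaw": 55}, {"travel": [0, 0, 0], "roll": 0, "jaw": 45}, {"travel": [0, 0, 0], "roll": 0, "jaw": 34}]}}

```text
clock: 23.5
tool_pos: [0.4127, 0.2954, 0.0594]
orientation: [-179.9, -0.1, 0.0]
force: [0.1, 0.8, 0.2]
opening: 0.0608
gripper_force: 0.0
```

Emit:
{"fn": "apply_moves", "kwargs": {"targets": [{"travel": [0, 0, 0], "roll": 0, "jaw": 34}, {"travel": [0, 0, 0], "roll": 0, "jaw": 34}, {"travel": [0, 0, 0], "roll": 0, "jaw": 34}, {"travel": [0, 0, 0], "roll": 0, "jaw": 34}]}}

```text
clock: 23.9
tool_pos: [0.4123, 0.2946, 0.0585]
orientation: [180.0, -0.0, 0.0]
force: [-0.8, -1.1, 5.7]
opening: 0.0398
gripper_force: 29.9
```

Emit:
{"fn": "apply_moves", "kwargs": {"targets": [{"travel": [0, 0, -15], "roll": 0, "jaw": 34}, {"travel": [0, 0, -35], "roll": 0, "jaw": 34}, {"travel": [0, 0, -40], "roll": 0, "jaw": 34}, {"travel": [0, 0, -30], "roll": 0, "jaw": 34}, {"travel": [8, 20, 0], "roll": 0, "jaw": 34}, {"travel": [16, 38, 0], "roll": 0, "jaw": 34}, {"travel": [16, 40, 0], "roll": 0, "jaw": 34}, {"travel": [16, 40, 0], "roll": 0, "jaw": 34}, {"travel": [16, 40, 0], "roll": 0, "jaw": 34}, {"travel": [16, 30, 0], "roll": 0, "jaw": 34}]}}

```text
clock: 24.9
tool_pos: [0.4997, 0.0845, 0.1776]
orientation: [180.0, 0.1, -0.0]
force: [0.2, 0.6, -2.3]
opening: 0.0398
gripper_force: 29.9
```

Emit:
{"fn": "apply_moves", "kwargs": {"targets": [{"travel": [0, 0, 15], "roll": 0, "jaw": 34}, {"travel": [0, 0, 35], "roll": 0, "jaw": 34}, {"travel": [0, 0, 35], "roll": 0, "jaw": 34}, {"travel": [0, 0, 20], "roll": 0, "jaw": 34}, {"travel": [0, 0, 10], "roll": 0, "jaw": 34}, {"travel": [0, 0, 0], "roll": 0, "jaw": 34}, {"travel": [0, 0, 0], "roll": 0, "jaw": 34}]}}

```text
clock: 25.6
tool_pos: [0.5007, 0.0871, 0.0638]
orientation: [-180.0, -0.0, 0.0]
force: [-0.1, -0.3, -2.5]
opening: 0.0397
gripper_force: 29.9
```

Emit:
{"fn": "apply_moves", "kwargs": {"targets": [{"travel": [-0.5, 1, 5], "roll": 0, "jaw": 34}, {"travel": [0, 0, 3], "roll": 0, "jaw": 34}, {"travel": [0, 0, 2], "roll": 0, "jaw": 34}, {"travel": [0, 0, 0], "roll": 0, "jaw": 34}, {"travel": [0, 0, 0], "roll": 0, "jaw": 34}]}}

```text
clock: 26.1
tool_pos: [0.4999, 0.0858, 0.0535]
orientation: [-180.0, -0.0, 0.0]
force: [-0.6, -0.7, -0.4]
opening: 0.0397
gripper_force: 29.9
```

Emit:
{"fn": "apply_moves", "kwargs": {"targets": [{"travel": [0, 0, 0.7], "roll": 0, "jaw": 34}, {"travel": [0, 0, 0], "roll": 0, "jaw": 34}, {"travel": [0, 0, 0], "roll": 0, "jaw": 44}, {"travel": [0, 0, 0], "roll": 0, "jaw": 60}, {"travel": [0, 0, 0], "roll": 0, "jaw": 80}, {"travel": [0, 0, 0], "roll": 0, "jaw": 87}, {"travel": [0, 0, -20], "roll": 0, "jaw": 87}, {"travel": [0, 0, -40], "roll": 0, "jaw": 87}, {"travel": [0, 0, -40], "roll": 0, "jaw": 87}, {"travel": [0, 0, -25], "roll": 0, "jaw": 87}]}}

```text
clock: 27.1
tool_pos: [0.5006, 0.086, 0.1804]
orientation: [-179.9, -0.2, 0.0]
force: [0.4, -0.6, -0.3]
opening: 0.0864
gripper_force: 0.0
```

Emit:
{"fn": "apply_moves", "kwargs": {"targets": [{"travel": [1, -20, 0], "roll": 0, "jaw": 87}, {"travel": [2, -40, 0], "roll": 0, "jaw": 87}, {"travel": [2, -40, 0], "roll": 0, "jaw": 87}, {"travel": [2, -40, 0], "roll": 0, "jaw": 87}, {"travel": [2, -40, 0], "roll": 0, "jaw": 87}, {"travel": [1, -20, 0], "roll": 0, "jaw": 87}, {"travel": [0, 0, 20], "roll": 0, "jaw": 87}, {"travel": [0, 0, 0], "roll": 0, "jaw": 87}, {"travel": [0, 0, 0], "roll": 0, "jaw": 87}]}}

```text
clock: 28.0
tool_pos: [0.5095, 0.285, 0.1572]
orientation: [179.9, 0.1, -0.0]
force: [0.5, -0.6, -0.8]
opening: 0.087
gripper_force: 0.0
```

Now lower by about 100 mm onto the valve and close.

Emit:
{"fn": "apply_moves", "kwargs": {"targets": [{"travel": [0.5, -1, 15], "roll": 0, "jaw": 87}, {"travel": [0, 0, 35], "roll": 0, "jaw": 87}, {"travel": [0, 0, 30], "roll": 0, "jaw": 87}, {"travel": [0, 0, 15], "roll": 0, "jaw": 87}, {"travel": [0, 0, 5], "roll": 0, "jaw": 75}, {"travel": [0, 0, 0], "roll": 0, "jaw": 60}, {"travel": [0, 0, 0], "roll": 0, "jaw": 45}, {"travel": [0, 0, 0], "roll": 0, "jaw": 34}, {"travel": [0, 0, 0], "roll": 0, "jaw": 34}, {"travel": [0, 0, 0], "roll": 0, "jaw": 34}]}}

```text
clock: 29.0
tool_pos: [0.5104, 0.2869, 0.0581]
orientation: [-180.0, -0.0, 0.0]
force: [0.2, -0.3, 0.1]
opening: 0.0441
gripper_force: 0.0
```

Emit:
{"fn": "apply_moves", "kwargs": {"targets": [{"travel": [0, 0, 0], "roll": 0, "jaw": 34}, {"travel": [0, 0, 0], "roll": 0, "jaw": 34}, {"travel": [0, 0, 0], "roll": 0, "jaw": 34}]}}

```text
clock: 29.3
tool_pos: [0.5102, 0.2863, 0.0579]
orientation: [180.0, 0.0, 0.0]
force: [-0.8, -4.1, 6.3]
opening: 0.0395
gripper_force: 30.0
```

Emit:
{"fn": "apply_moves", "kwargs": {"targets": [{"travel": [0, 0, -15], "roll": 0, "jaw": 34}, {"travel": [0, 0, -35], "roll": 0, "jaw": 34}, {"travel": [0, 0, -40], "roll": 0, "jaw": 34}, {"travel": [0, 0, -30], "roll": 0, "jaw": 34}, {"travel": [-1, 20, 0], "roll": 0, "jaw": 34}, {"travel": [-1, 35, 0], "roll": 0, "jaw": 34}, {"travel": [-1, 40, 0], "roll": 0, "jaw": 34}, {"travel": [-1, 40, 0], "roll": 0, "jaw": 34}, {"travel": [-1, 40, 0], "roll": 0, "jaw": 34}, {"travel": [-1, 40, 0], "roll": 0, "jaw": 34}]}}

```text
clock: 30.3
tool_pos: [0.5027, 0.0698, 0.1761]
orientation: [180.0, 0.1, -0.0]
force: [0.9, -0.6, -4.6]
opening: 0.0394
gripper_force: 30.0
```

Emit:
{"fn": "apply_moves", "kwargs": {"targets": [{"travel": [-1, 40, 0], "roll": 0, "jaw": 34}, {"travel": [-1, 30, 0], "roll": 0, "jaw": 34}, {"travel": [-1, 20, 0], "roll": 0, "jaw": 34}, {"travel": [0, 0, 0], "roll": 0, "jaw": 34}, {"travel": [0, 0, 15], "roll": 0, "jaw": 34}, {"travel": [0, 0, 35], "roll": 0, "jaw": 34}, {"travel": [0, 0, 35], "roll": 0, "jaw": 34}, {"travel": [0, 0, 20], "roll": 0, "jaw": 34}, {"travel": [0, 0, 8], "roll": 0, "jaw": 34}, {"travel": [0, 0, 0], "roll": 0, "jaw": 34}]}}

```text
clock: 31.3
tool_pos: [0.5002, -0.0184, 0.0632]
orientation: [179.9, 0.2, 0.0]
force: [-0.1, -0.3, -3.9]
opening: 0.0395
gripper_force: 30.0
```

Emit:
{"fn": "apply_moves", "kwargs": {"targets": [{"travel": [0, 0, 5], "roll": 0, "jaw": 34}, {"travel": [0, 0, 3], "roll": 0, "jaw": 34}, {"travel": [0, 0, 1.5], "roll": 0, "jaw": 34}, {"travel": [0, 0, 0], "roll": 0, "jaw": 34}, {"travel": [0, 0, 0], "roll": 0, "jaw": 34}]}}

```text
clock: 31.8
tool_pos: [0.5014, -0.0182, 0.0553]
orientation: [-180.0, -0.0, -0.0]
force: [-0.4, -0.1, -4.7]
opening: 0.0393
gripper_force: 30.0
```

Emit:
{"fn": "apply_moves", "kwargs": {"targets": [{"travel": [0, 0, 1.5], "roll": 0, "jaw": 34}, {"travel": [0, 0, 1], "roll": 0, "jaw": 34}, {"travel": [0, 0, 0], "roll": 0, "jaw": 34}, {"travel": [0, 0, 0], "roll": 0, "jaw": 34}]}}

```text
clock: 32.2
tool_pos: [0.5014, -0.0183, 0.0529]
orientation: [-180.0, -0.0, 0.0]
force: [-1.9, -0.2, 5.7]
opening: 0.0395
gripper_force: 30.0
```

Emit:
{"fn": "apply_moves", "kwargs": {"targets": [{"travel": [0, 0, 0], "roll": 0, "jaw": 44}, {"travel": [0, 0, 0], "roll": 0, "jaw": 60}, {"travel": [0, 0, 0], "roll": 0, "jaw": 80}, {"travel": [0, 0, 0], "roll": 0, "jaw": 87}, {"travel": [0, 0, -20], "roll": 0, "jaw": 87}, {"travel": [0, 0, -40], "roll": 0, "jaw": 87}, {"travel": [0, 0, -50], "roll": 0, "jaw": 87}, {"travel": [0, -25, -40], "roll": 0, "jaw": 87}, {"travel": [0, -25, -20], "roll": 0, "jaw": 87}, {"travel": [0, 0, 0], "roll": 0, "jaw": 87}]}}

```text
clock: 33.2
tool_pos: [0.5032, 0.0341, 0.2263]
orientation: [-179.9, -0.4, 0.1]
force: [-0.4, 0.3, -0.4]
opening: 0.0868
gripper_force: 0.0
```

```bash
python3 - <<'E'
from h import *
o=ctrl.get_obs(); print(o["tool_pos"],o["orientation"],o["clock"],o["force"])
im,K,T=grab("wrist","w6")
W=cv2.cvtColor(im,cv2.COLOR_RGB2HSV)
m=cv2.inRange(W,(0,0,90),(180,70,255))
n,l,s,c=cv2.connectedComponentsWithStats(m)
for i in range(1,n):
    if 20<s[i,4]<400 and 150<c[i][1]<230: print("dot",c[i],s[i,4],px2w(c[i],K,T,.085))
t,K2,T2=grab("top","t6")
for c in blobs(t,*HSV["red"],20): print("red",wrect(c,K2,T2,.058))
E
```

```text
[0.5032 0.0341 0.2263] [-179.8518   -0.3911    0.1076] 33.2 [-0.4257  0.2791 -0.4262]
dot [227.3826 192.313 ] 230 [[0.5193 0.0839 0.085 ]]
dot [334.5031 211.1304] 161 [[ 0.5015 -0.017   0.085 ]]
dot [540.4156 220.2597] 77 [[ 0.4932 -0.2138  0.085 ]]
red (array([ 0.4281, -0.3247], dtype=float32), [np.float32(0.039641842), np.float32(0.01594879)], np.float32(11.197073))
```

View pics/w6.png

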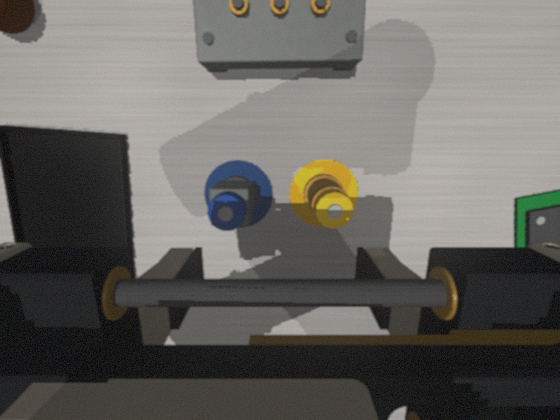

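The wrist view shows both fittings upright and centred on their own discs, with cap dots at (225,213) and (335,211), about 1–2 mm off. The gripper is clear of everything, so I'm handing in.

```bash
python3 -c "
from plant import ctrl
print(ctrl.close_job())"
```

```text
the job is handed in; nothing more can be done
None
```

The job is handed in (no verdict was returned). By my last camera measurements, the plate lies about 2 mm off the pad's centre and the valve and regulator stand about 1–2 mm off the centres of their own discs; the wrench and grease jar were not touched.

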